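# Fit a new cell in the wall clock and reset it

### The job

Fit the fresh blue cell from the tray into the empty battery cradle on the back of the wall clock lying face down: push its flat minus end in under the little roof against the coil spring, then drop its button (plus) end in behind the contact plate, so that the cell lies level and fully home on the cradle floor. Then press the clock's red reset button right down and let it go. Feel your way and force neither the cell nor the spring, do not shove the clock about the desk, and leave the other things where they are.

Things in the scene. Friction and masses are not known exactly. Their poses are not given: they have to be found in the camera images.
- cell: Fresh C cell, blue with a white band near the plus end: cylinder 26.2 mm in diameter, 50 long, 66 g, lying in a groove of the tray, axis 15 above the desk. Origin on the axis at half length; own x axis runs from the flat minus end (x -25) to the tip of the plus button (x +25; button 6.5 wide, 1.8 high, the blue body ends at x +23.2). Any roll about its axis.
- cell_plus (a point): Tip of the plus button of the fresh cell, on its axis, 25 mm from cell.
- tray: White pack tray 74 x 78 x 2 mm, fixed to the desk, with two grooves along its x axis (at y -16 and +16) between ridges that rise 6 mm above the desk; the fresh cell lies in the one at y +16, along the tray's x within 0.05 rad; the other is empty. Origin at the centre of the underside.
- clock: Round wall clock, loose, face down: 284 mm across, blue rim 42 high, white back plate 12 above the desk, 1.9 kg; slides if pushed sideways with over about 9 N. Origin on the desk at its centre, z up. Black movement 56 x 56 mm at the centre, its top 32 above the desk, sides along the clock's x and y. The black battery cradle lies beside it at y -66, along the clock's x: spring at the -x end.
- cradle (a point): Centre of the fresh cell when home: clock frame x 0, y -66, 35.1 mm above the desk; x axis from the spring to the plus contact, z up. Cradle floor 13.1 below it, 34 wide. Low side walls 9 above the floor from x 17 to 25, inner faces at y +-14.6. From x -21 to 17 the sides are open for fingers; past y +-17 there is only the back plate, up to the movement's side at y +38.
- spring_rest (a point): Centre of the flat round tip (10 mm across) of the free coil spring, at cradle x -20, on the cell's axis; fixed to the clock, it does not follow the spring. The tip moves only along x: 0.5 N at first and 1 N more per mm; 5 mm in (5.5 N) with the cell home, solid at 6.5 mm (7 N). Between these the plus end can drop in; once let go, the spring pushes the cell on to the contact.
- roof_edge (a point): Middle of the lower edge of the roof over the spring, at cradle x -23, 29.5 mm above the cradle floor (3.3 above a seated cell); roof 3 thick, from the spring wall (inner face x -33) to x -23; full-height side walls under it to x -21, inner faces y +-14.6, outer +-17. The cell cannot go in level: it goes in tilted 15 to 25 degrees, minus end low and first, then is levelled.
- plus_wall (a point): Middle of the top inner edge of the plus-end wall with the brass contact plate, at cradle x +25: wall 14 mm high over the cradle floor, 4 thick.
- reset_top (a point): Centre of the top of the red reset button, 12 mm in diameter, on the movement: in the clock's frame at x 4, y 8, 41 mm above the desk when free, 9 mm above the movement's top.
- reset (a joint): Travel of the reset button, m: 0 free, 0.004 right down; it takes about 4 N and springs back.
- old_cell: The flat cell, orange with a white band, 26.2 mm diameter, 50 mm tall, standing upright near the tray; origin at the centre of its underside. Not to be moved.
- screwdriver: Screwdriver 150 mm long, lying near the tray; origin at its middle underneath. Not to be moved.
- mug: White mug, left side of the desk. Not to be moved.
- bottle_a: White bottle, 170 mm tall, far side of the desk. Not to be moved.
- tape: Roll of tape, 90 mm across, right side of the desk. Not to be moved.
- carton: Small carton 90 x 70 x 110 mm, right side of the desk. Not to be moved.
- mouse: Black computer mouse at the far edge. Not to be moved.

How it is judged:
By the outcome, as a careful person would: the job done as asked, in the order asked, and still so for the second after the job is handed in, with the robot touching nothing.
It also fails if it takes over 66 s, if anything falls off the work surface, if the arm or the gripper's body presses on something with over 40 N, if the wrist force passes 120 N, or if a joint passes its speed limit or range.

### The arm

A 6-joint arm with a two-finger parallel gripper is mounted at the origin on the work surface. World frame = base frame: x ahead of the robot, y to its left, z up, the work surface at z = 0. Lengths are in m, angles in rad, forces in N, time in s.
With the tool pointing down it reaches from about 0.375 to 0.9 m from the base axis. Payload 3.1 kg.
Tool frame: the origin (TCP) lies on the centre line of the jaws, within the pads' length; the fingertips stand 22 mm ahead of it and the grasp point (between the pads) lies 3 mm ahead of it; z points along the fingers, x is the direction in which the jaws open and shut, and the axes are right-handed (so a half turn about z gives the same grasp; the last joint's range is limited). The gripper opens to 87 mm and grips with 3 to 60 N. Pads are 19 mm wide; open, the fingers measure 117 mm over their backs; the gripper's body (75 mm by 190 mm) begins 51 mm behind the grasp point.
Start: joints at [0.96, 0.527, 1.433, -0, 1.181, -0.178], TCP at [0.262, 0.567, 0.223] pointing down, gripper open.
Joint ranges: [-3.08, 3.08], [-0.75, 2.2], [0.22, 2.44], [-1.43, 4.57], [0, 2.65], [-2.85, 2.85]. Speed limits (rad/s): [2.79, 2.79, 3.14, 3.14, 3.14, 3.14].

### API

Orientations are given as a unit quaternion [x, y, z, w].
In Python, from rig import robot, camera, order gives the robot as it stands.
- The arm moves only by the shell command python3 -m pendant 'ROWS' [OPENING] [FORCE]. ROWS is JSON, a list of rows, each a list of 2 entries, a list of its own where there are three numbers: the shift along the tool's x, y, z in mm, then the turn about the tool's z in degrees. A call has 1 to 8 rows; each row shifts and turns the commanded pose from where the row before left it, along the tool's axes as they then stand; what a row does not reach is not made up. A row lasts 1/8 s, in which the tool goes at most 62.5 mm and 10.7 degrees, less where a joint would pass 70% of its speed; a pose out of reach is approached as far as the arm can. A call with a gripper value outside its range is refused whole. OPENING is the finger opening in mm, from 0 to 87, set as the call begins (- or left out, the last holds). The fingers move at their own pace and stop on an object; FORCE is the grip in N (left out, the last holds). Time passes only in rows, so rows that do not move let the fingers close. It gives the time, the measured TCP pose, the force and the opening at its end, in the units of the state.
- robot.get_obs(): the state, without advancing time (a new reading comes with each control period).
- camera(name): name is "scene" or "top"; returns a dict with "pixels" (480x640x3 uint8, blue, green, red), "mtx" (3x3 intrinsics, pixels), "R" (3x3) and "t" (3): a world point X has camera coordinates R X + t. Camera axes: x right, y down, z forward; pixel columns grow to the right and rows downward; lengths in m; the calibration is good to about 2 mm. A picture is of the moment at which its call begins. There is no depth.
- order.hand_in(): hands the job in, once; it reports no verdict.
The state is a dict: "time": time; "q": joint angles; "joint_velocities": joint speeds; "joint_torque": joint torques, N m; "position": TCP position; "tool_rot": TCP orientation; "ft_force": force on the tool from outside, world axes, zero at the start; "moment": the same for the moment, N m; "grip_width": finger opening in m.
Only numpy, scipy, OpenCV 4.12 (cv2) and the standard library are available. Lean on these libraries where they do the work, as an engineer would, in place of code of your own. Each camera call takes 0.05 s, during which the arm holds its last target. There are 200 camera calls.

## Working session

There is one attempt and no reset: what is moved stays moved. The work goes in short steps, Python scripts to look and compute and a shell command to move; the robot and the scene stay as the last step left them, time stands still between calls to the robot, and variables do not carry over. Pictures are saved under pics/ and viewed, about 8 in all and at most 12, crops included, and the job is handed in when it is done.

```bash
mkdir -p pics; ls; python3 - <<'E'
from rig import robot,camera
import cv2,numpy as np
for n in("scene","top"):
    c=camera(n); cv2.imwrite(f"pics/{n}0.png",c["pixels"]); print(n,c["mtx"].tolist(),np.round(c["R"],3).tolist(),c["t"], (-c["R"].T@c["t"]))
print(robot.get_obs())
E
```

```text
pics
scene [[615.3410408225535, 0.0, 317.0757310696152], [0.0, 615.3410408225535, 246.47389081362297], [0.0, 0.0, 1.0]] [[0.826, 0.563, -0.001], [0.482, -0.709, -0.515], [-0.291, 0.425, -0.857]] [-0.4679877  -0.27728705  1.81893743] [ 1.04958241 -0.70554098  1.41598823]
top [[581.2395658124215, 0.0, 325.48184307633045], [0.0, 581.2395658124215, 237.89784452477798], [0.0, 0.0, 1.0]] [[-0.001, -1.0, 0.02], [-0.988, -0.002, -0.153], [0.153, -0.02, -0.988]] [-0.03015456  0.55702064  1.86206641] [0.26534068 0.00749072 1.9256196 ]
{'time': 0.1, 'q': array([ 9.59491962e-01,  5.28387560e-01,  1.43375765e+00, -2.20340892e-05,
        1.18140990e+00, -1.78509598e-01]), 'joint_velocities': array([-1.82350375e-03, -1.43461289e-03, -3.02534370e-03, -1.82962761e-03,
       -7.20823243e-05,  9.79087235e-05]), 'joint_torque': array([ 3.70605821e-04, -4.40983486e+01, -1.77149749e+01,  6.34960597e-02,
        5.33981505e-02, -5.01389650e-05]), 'position': array([0.26173362, 0.5668357 , 0.22196593]), 'tool_rot': array([ 8.42437102e-01,  5.38793808e-01, -9.03483570e-04,  3.82917830e-04]), 'ft_force': array([-0.39451176,  0.04229191,  0.06502395]), 'moment': array([-0.02292693, -0.02579441,  0.00878287]), 'grip_width': 0.0869437366362873}
```

View pics/scene0.png

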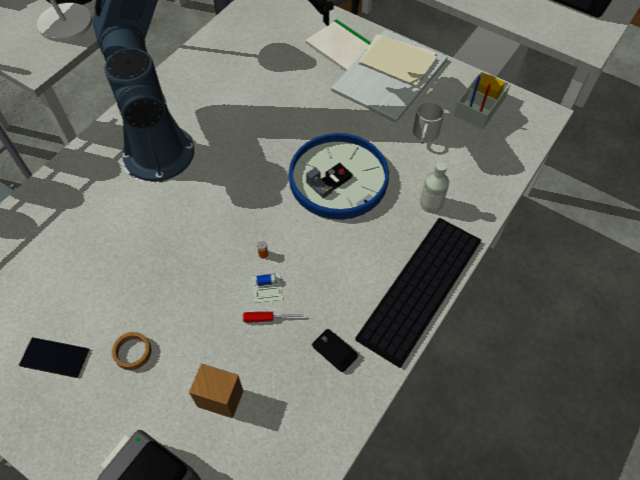

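View pics/top0.png

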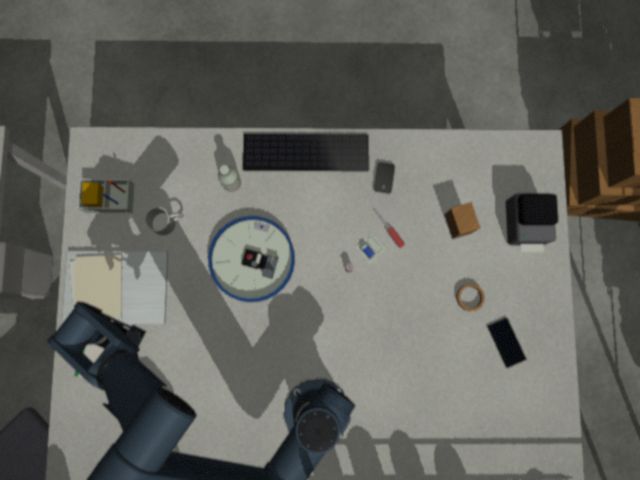

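The scene picture shows the clock at (340,175), its cradle at (318,182), the cell at (266,281), the old cell at (263,249) and the screwdriver at (270,317). The top picture shows the clock at (251,258) and the cell at (367,250). I'll enlarge these.

```bash
python3 - <<'E'
import cv2,numpy as np
s=cv2.imread("pics/scene0.png");t=cv2.imread("pics/top0.png")
f=lambda im,x,y,w,h,W,H:cv2.resize(im[y:y+h,x:x+w],(W,H),interpolation=cv2.INTER_CUBIC)
a=f(s,295,145,75,60,400,320);b=f(s,240,235,75,60,400,320)
c=f(t,225,230,60,42,400,280);d=f(t,335,225,60,42,400,280)
cv2.imwrite("pics/crop1.png",np.vstack([np.hstack([a,b]),np.hstack([c,d])]))
E
```

```text
(no output)
```

View pics/crop1.png

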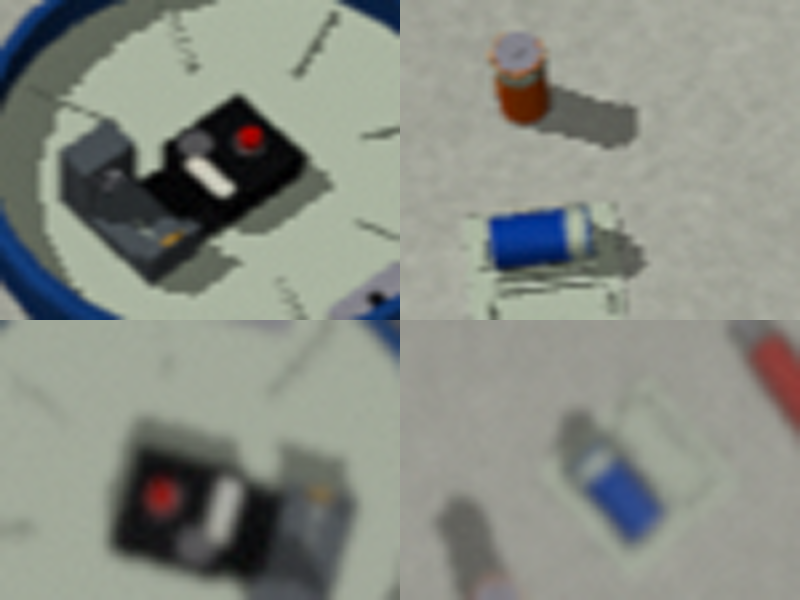

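Bottom-left crop: cradle on the clock's right in the top view, brass contact at the far end (317,494), roof toward the robot. Top-right: the cell's white plus band points right, at (578,228). Next I measure by rays.

```bash
cat > h.py <<'E'
import cv2,numpy as np
from rig import robot,camera,order
def ray(c,uv):
    d=c["R"].T@np.linalg.solve(c["mtx"],np.r_[uv,1.]); return -c["R"].T@c["t"],d
def onz(c,uv,z):
    o,d=ray(c,uv); return o+d*(z-o[2])/d[2]
def tri(c1,u1,c2,u2):
    o1,d1=ray(c1,u1);o2,d2=ray(c2,u2)
    s=np.linalg.lstsq(np.c_[d1,-d2],o2-o1,rcond=None)[0]
    a,b=o1+s[0]*d1,o2+s[1]*d2; return (a+b)/2,np.linalg.norm(a-b)
def up(c,box,k=8):
    x,y,w,h=box
    return cv2.cvtColor(cv2.resize(c["pixels"][y:y+h,x:x+w],None,fx=k,fy=k,interpolation=cv2.INTER_CUBIC),cv2.COLOR_BGR2HSV)
def blob(c,box,lo,hi,k=8):
    m=cv2.inRange(up(c,box,k),lo,hi)
    cs,_=cv2.findContours(m,cv2.RETR_EXTERNAL,cv2.CHAIN_APPROX_NONE)
    q=max(cs,key=cv2.contourArea)[:,0].astype(float)
    return (q+.5)/k-.5+np.array(box[:2])
def cen(q):
    m=cv2.moments(q.astype(np.float32).reshape(-1,1,2)); return np.array([m['m10'],m['m01']])/m['m00']
E
cat > m.py <<'E'
from h import *
from scipy.optimize import least_squares
C={n:camera(n) for n in("scene","top")}
B={"clock":{"scene":(270,120,140,110),"top":(195,200,110,110)},"red":{"scene":(335,160,20,20),"top":(238,245,22,20)},
"cell":{"scene":(250,268,40,25),"top":(350,235,30,30)}}
blue=((105,120,40),(128,255,255)); red=((0,160,90),(6,255,255))
for n,c in C.items():
    q=blob(c,B["clock"][n],*blue,k=4); q=cv2.convexHull(q.astype(np.float32))[:,0]
    lo=np.array([onz(c,u,0) for u in q])[:,:2]; hi=np.array([onz(c,u,.042) for u in q])[:,:2]
    cam=(-c["R"].T@c["t"])[:2]; ctr=hi.mean(0); v=(ctr-cam)/np.linalg.norm(ctr-cam)
    a=(hi-hi.mean(0))@v; P=np.r_[hi[a>.05],lo[a<-.05]]
    r=least_squares(lambda p:np.linalg.norm(P-p[:2],axis=1)-p[2],[*ctr,.142]); print(n,"clock",r.x,"rms",np.std(r.fun))
    r2=least_squares(lambda p:np.linalg.norm(hi[a>.03]-p[:2],axis=1)-.142,ctr); print("  hi only fixed r",r2.x)
    q=blob(c,B["red"][n],*red); print("  red on .041",onz(c,cen(q),.041), cen(q)); C[n]["red"]=cen(q)
    q=blob(c,B["cell"][n],*blue); C[n]["bc"]=cen(q); rc=cv2.minAreaRect(q.astype(np.float32))
    print("  cell blue on .018",onz(c,cen(q),.018),"corners",[np.round(onz(c,u,.015)[:2],4).tolist() for u in cv2.boxPoints(rc)])
s,t=C["scene"],C["top"]
print("tri red",tri(s,s["red"],t,t["red"])); print("tri cell blue",tri(s,s["bc"],t,t["bc"]))
# named features from crop picture: scene panel a, top panel c
S=lambda X,Y:np.array([295+X/5.333-.4,145+Y/5.333-.4]); T=lambda X,Y:np.array([225+X/6.667-.4,230+(Y-320)/6.667-.4])
for nm,u,z in[("mov far corner L",S(237,96),.032),("mov R",S(303,160),.032),("mov L",S(165,143),.032),("brass",S(172,238),.034),("roof TL",S(62,150),.0545),("roof T",S(105,120),.0545),("roof BR",S(133,152),.0545)]: print(nm,onz(s,u,z))
for nm,u,z in[("top mov TL",T(133,450),.032),("top mov BL",T(112,548),.032),("brass",T(318,494),.034)]: print(nm,onz(t,u,z))
S2=lambda X,Y:np.array([240+(X-400)/5.333-.4,235+Y/5.333-.4])
for nm,u in[("tray TL",S2(467,216)),("tray TR",S2(612,205)),("old top",S2(519,53))]: print(nm,onz(s,u,.05 if"old"in nm else .004))
E
python3 m.py
```

```text
scene clock [0.49147302 0.21677306 0.1372546 ] rms 0.0006097280586305439
  hi only fixed r [0.4944367  0.21155559]
  red on .041 [0.4981621  0.22122995 0.041     ] [341.28791408 170.17828675]
  cell blue on .018 [ 0.51746764 -0.1714799   0.018     ] corners [[0.4927, -0.1724], [0.5202, -0.1474], [0.5396, -0.1685], [0.5123, -0.1932]]
top clock [0.49146232 0.21382926 0.13774372] rms 0.0003876496766932491
  hi only fixed r [0.48726758 0.21071414]
  red on .041 [0.49777023 0.22080593 0.041     ] [248.60356177 255.80122047]
  cell blue on .018 [ 0.51553104 -0.1715047   0.018     ] corners [[0.5212, -0.1544], [0.5344, -0.1692], [0.5105, -0.1901], [0.4973, -0.1753]]
tri red (array([0.49797958, 0.2210016 , 0.04100814]), np.float64(0.0005679319592061295))
tri cell blue (array([ 0.51625179, -0.17120554,  0.01598721]), np.float64(0.0013365773579637787))
mov far corner L [0.47432848 0.2465398  0.032     ]
mov R [0.52677309 0.23019424 0.032     ]
mov L [0.4601055  0.19852444 0.032     ]
brass [0.49865278 0.14761464 0.034     ]
roof TL [0.42784138 0.1497954  0.0545    ]
roof T [0.43519945 0.17872899 0.0545    ]
roof BR [0.45918983 0.16954048 0.0545    ]
top mov TL [0.52098601 0.23551808 0.032     ]
top mov BL [0.47253934 0.24477955 0.032     ]
brass [0.49910813 0.14425465 0.034     ]
tray TL [ 0.4796778  -0.17286381  0.004     ]
tray TR [ 0.53461364 -0.12807239  0.004     ]
old top [ 0.46442208 -0.10437222  0.05      ]
```

```bash
cat > yaw.py <<'E'
from h import *
c=camera("scene"); box=(315,150,45,50)
hsv=up(c,box); m=cv2.inRange(hsv,(0,0,0),(180,255,45))
q=blob(c,box,(0,0,0),(180,255,45))
P=np.array([onz(c,u,.032)[:2] for u in q]); rd=np.array([.498,.221])
for y0,nm in((-17,"mov")):pass
E
sed -i '/^for y0/d' yaw.py; cat >> yaw.py <<'E'
for it in range(1):
    y=np.radians(-16.5)
    for _ in range(4):
        R=np.array([[np.cos(y),-np.sin(y)],[np.sin(y),np.cos(y)]]); ctr=rd-R@[.004,.008]; L=(P-ctr)@R
        top=L[(abs(L[:,0])<.022)&(L[:,1]>.02)]; lef=L[(abs(L[:,1])<.02)&(L[:,0]<-.02)]; rig=L[(abs(L[:,1])<.02)&(L[:,0]>.02)]
        f=np.polyfit(top[:,0],top[:,1],1); g=np.polyfit(lef[:,1],lef[:,0],1) if len(lef)>5 else None
        y+=np.arctan(f[0])
    print("yaw",np.degrees(y),"ctr",ctr,"top edge y",f,"left edge",g,np.degrees(-np.arctan(g[0])) if g is not None else 0)
E
python3 yaw.py; python3 -m pendant '[[[-40,39,0],0],[[-40,39,0],0],[[-40,39,0],0],[[-40,39,0],0],[[-40,39,0],0],[[-40,39,0],0],[[-40,39,0],0],[[-40,39,0],0]]' 42
```

```text
yaw -14.979946034814237 ctr [0.49206809 0.21430579] top edge y [-1.00457515e-10  2.62593832e-02] left edge [-0.05791276 -0.02425999] 3.3144545100072227
time: 1.25
position: [0.4117, 0.1443, 0.2231]
tool_rot: [0.842, 0.539, 0.0, 0.0]
ft_force: [1.8, -0.4, -0.5]
grip_width: 0.0419
```

```bash
python3 -m pendant '[[[-39.4,38.4,0],0],[[-39.4,38.4,0],0],[[-39.4,38.4,0],0],[[-39.4,38.4,0],0],[[-39.4,38.4,0],0],[[-39.1,38.1,0],0],[[0,0,30],-9.4],[[0,0,30],-9.4]]' 42; python3 -m pendant '[[[0,0,10],-9.4],[[0,0,10],-9.4],[[0,0,10],-9.4],[[0,0,10],-9.4],[[0,0,10],-9.4],[[0,0,0],0]]';python3 -c "
from rig import camera;import cv2,numpy as np
a=camera('scene')['pixels'][215:315,205:325];b=camera('top')['pixels'][200:300,310:430]
cv2.imwrite('pics/g1.png',np.hstack([cv2.resize(a,(400,333),interpolation=2),cv2.resize(b,(400,333),interpolation=2)]))"
```

```text
time: 2.25
position: [0.5213, -0.1661, 0.1623]
tool_rot: [0.742, 0.67, 0.0, 0.001]
ft_force: [-0.4, 0.9, -0.0]
grip_width: 0.0421
time: 3.0
position: [0.5205, -0.1646, 0.1122]
tool_rot: [0.416, 0.91, 0.0, -0.001]
ft_force: [-0.2, -0.3, 0.5]
grip_width: 0.0418
```

View pics/g1.png

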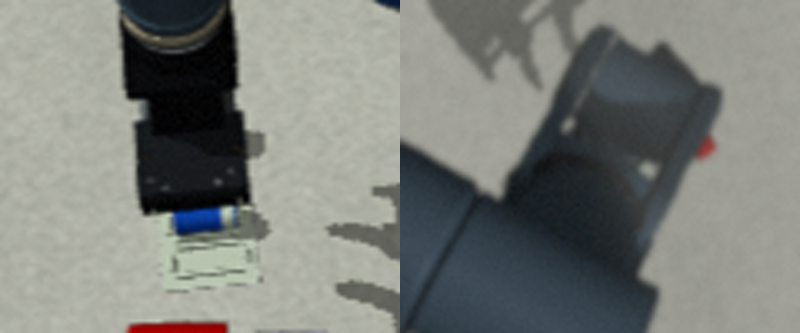

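The fingers straddle the cell: the gripper is over it at left (190,150), with the blue cell at (200,218). I'll correct x slightly and go down.

```bash
python3 -m pendant '[[[-2.2,-0.3,20],0],[[0,0,20],0],[[0,0,20],0],[[0,0,12],0],[[0,0,6],0],[[0,0,4],0],[[0,0,0],0],[[0,0,0],0]]'
```

```text
time: 4.1
position: [0.5225, -0.1669, 0.0313]
tool_rot: [0.415, 0.91, -0.0, 0.0]
ft_force: [-0.1, 0.2, -0.1]
grip_width: 0.0418
```

```bash
python3 -m pendant '[[[0,0,0],0],[[0,0,0],0],[[0,0,0],0],[[0,0,0],0],[[0,0,0],0]]' 20 6; python3 - <<'E'
from h import *
print(robot.get_obs()["ft_force"],robot.get_obs()["moment"])
exec(open('m.py').read().split("for n,c")[0].split("\n",2)[2])
c=camera("scene"); q=blob(c,(250,268,40,25),*((105,120,40),(128,255,255))); rc=cv2.minAreaRect(q.astype(np.float32))
print([np.round(onz(c,u,.015)[:2],4).tolist() for u in cv2.boxPoints(rc)])
E
```

```text
time: 4.72
position: [0.5222, -0.1667, 0.0308]
tool_rot: [0.415, 0.91, -0.0, -0.0]
ft_force: [0.4, -0.5, 0.1]
grip_width: 0.0201
[ 0.42520388 -0.51984979  0.10859879] [ 0.07994125 -0.01756209 -0.02764753]Traceback (most recent call last):
  File "<stdin>", line 4, in <module>
  File "h.py", line 17, in blob
    q=max(cs,key=cv2.contourArea)[:,0].astype(float)
      ~~~^^^^^^^^^^^^^^^^^^^^^^^^
ValueError: max() iterable argument is empty
```

Opening went to 20 mm, less than the cell's diameter, so something is off. I'll look.

```bash
python3 -c "
from rig import camera;import cv2,numpy as np
a=camera('scene')['pixels'][215:335,205:325];b=camera('top')['pixels'][200:320,310:430]
cv2.imwrite('pics/g2.png',np.hstack([cv2.resize(a,(400,400),interpolation=2),cv2.resize(b,(400,400),interpolation=2)]))"
```

```text
(no output)
```

View pics/g2.png

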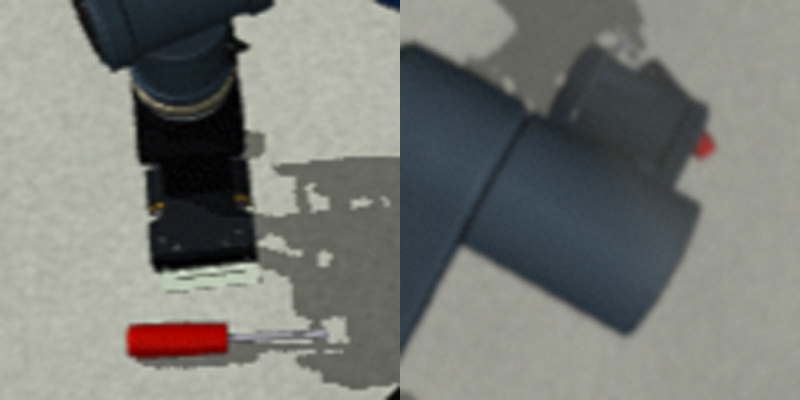

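The gripper hides the cell. I'll open, rise straight up and look again.

```bash
python3 -m pendant '[[[0,0,0],0],[[0,0,0],0],[[0,0,-20],0],[[0,0,-40],0],[[0,0,-50],0],[[0,0,-30],0],[[0,0,0],0]]' 42; python3 - <<'E'
from h import *
a=camera('scene');b=a['pixels'][215:315,205:325]
cv2.imwrite('pics/g3.png',cv2.resize(b,(720,600),interpolation=2))
q=blob(a,(245,260,50,40),(105,120,40),(128,255,255)); rc=cv2.minAreaRect(q.astype(np.float32))
print(cen(q),[np.round(onz(a,u,.015)[:2],4).tolist() for u in cv2.boxPoints(rc)])
E
```

```text
time: 5.85
position: [0.5238, -0.1675, 0.1734]
tool_rot: [0.415, 0.91, -0.0, 0.003]
ft_force: [0.6, 0.1, -0.6]
grip_width: 0.0421
[263.69467184 279.41819349] [[0.4927, -0.1724], [0.5202, -0.1474], [0.5396, -0.1685], [0.5123, -0.1932]]
```

View pics/g3.png

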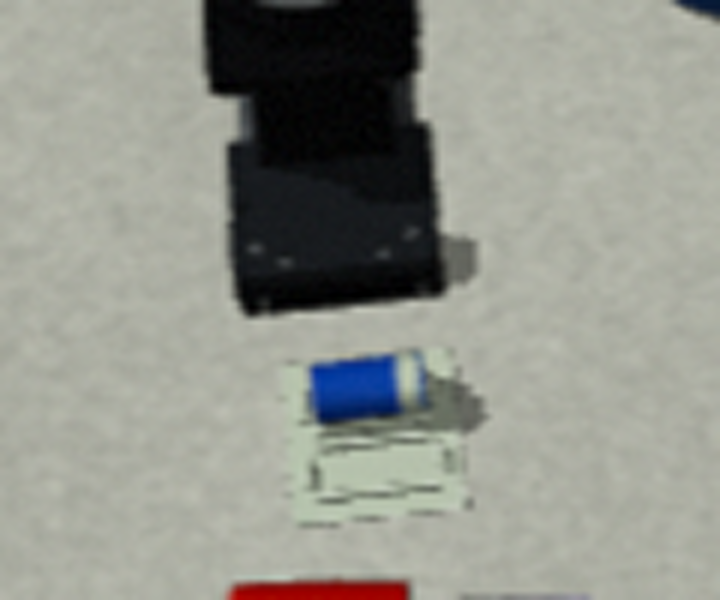

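```bash
python3 - <<'E'
from h import *
o=robot.get_obs();print(o['position'],o['tool_rot'],o['q'],o['grip_width'])
from scipy.spatial.transform import Rotation as Ro
R=Ro.from_quat(o['tool_rot']).as_matrix();p=o['position'];print(R.round(3))
P=lambda c,X:(lambda v:(v/v[2])[:2].round(1))(c['mtx']@(c['R']@X+c['t']))
ims=[]
for n in('scene','top'):
    c=camera(n); im=c['pixels'].copy()
    print(n,'base',P(c,np.zeros(3)),'cell',P(c,np.array([.5217,-.1665,.015])))
    for nm,l in(('tcp',(0,0,0)),('f+',(.021,0,.022)),('f-',(-.021,0,.022)),('b+',(.095,.0375,-.048)),('b-',(-.095,-.0375,-.048)),('b+-',(.095,-.0375,-.048)),('b-+',(-.095,.0375,-.048))):
        u=P(c,p+R@np.array(l)); print(' ',nm,u)
        cv2.circle(im,tuple(int(round(x)) for x in u),1,(0,255,0) if nm[0]=='b' else (0,255,255),-1)
    x,y=(205,160) if n=='scene' else (310,190)
    ims.append(cv2.resize(im[y:y+140,x:x+120],(400,467),interpolation=cv2.INTER_NEAREST))
cv2.imwrite('pics/g4.png',np.hstack(ims))
E
```

```text
[ 0.5225549  -0.16684475  0.17169908] [ 4.14665261e-01  9.09973319e-01 -8.56682777e-05  1.12780785e-03] [-5.12828584e-01  4.92225191e-01  1.67931750e+00  2.59237933e-05
  9.67787947e-01 -2.79928550e+00] 0.041593351311471766
[[-0.656  0.755  0.002]
 [ 0.755  0.656 -0.001]
 [-0.002  0.001 -1.   ]]
scene base [158.8 152.7] cell [266.3 279.4]
  tcp [261.7 248.4]
  f+ [261.8 245.7]
  f- [263.  260.8]
  b+ [273.  202.3]
  b- [246.  275.7]
  b+- [241.4 205.4]
  b-+ [279.9 272.2]
top base [316.1 411.8] cell [366.5 249.8]
  tcp [371.2 242.7]
  f+ [365.5 248.1]
  f- [375.6 239.3]
  b+ [340.4 251.7]
  b- [404.8 229.2]
  b+- [357.2 270.8]
  b-+ [388.  210.5]
```

View pics/g4.png

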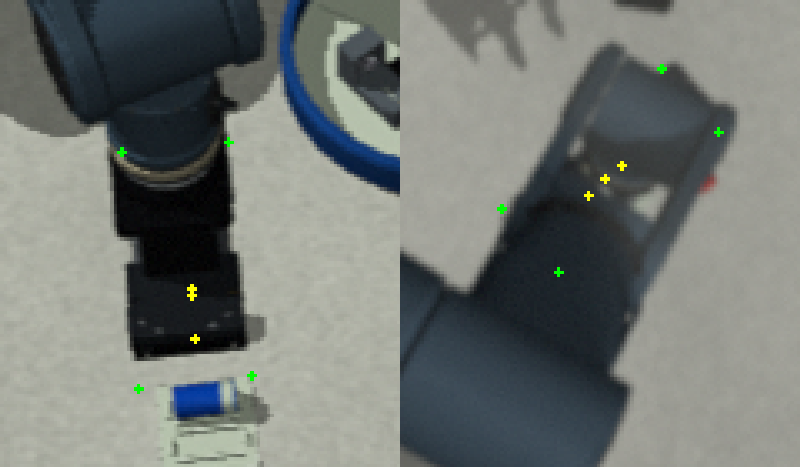

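Every logged number says the cell should have been between the pads, yet it has not stirred. I'll turn the tool so that the fingertips show in the scene view and check where they really are.

```bash
python3 -m pendant '[[[0,0,0],10.5],[[0,0,0],10.5],[[0,0,0],10.5],[[0,0,0],10.5],[[0,0,0],10.5],[[0,0,0],10.5],[[0,0,0],10.5],[[0,0,0],10.5]]' 80; python3 - <<'E'
from h import *
o=robot.get_obs();print(o['position'],o['tool_rot'],o['q'],o['grip_width'])
from scipy.spatial.transform import Rotation as Ro
R=Ro.from_quat(o['tool_rot']).as_matrix();p=o['position']
P=lambda c,X:(lambda v:(v/v[2])[:2].round(1))(c['mtx']@(c['R']@X+c['t']))
c=camera('scene'); im=c['pixels'][190:300,195:325].copy();im=cv2.resize(im,(780,660)[:2],interpolation=cv2.INTER_CUBIC)[:600]
for l in((0,0,0),(.04,0,.022),(-.04,0,.022)):
    u=(P(c,p+R@np.array(l))-[195,190]+.5)*6; print(u); cv2.circle(im,tuple(int(round(x)) for x in u),3,(0,255,255),-1)
cv2.imwrite('pics/g5.png',im)
E
```

```text
time: 7.0
position: [0.5211, -0.1661, 0.1688]
tool_rot: [0.918, 0.396, -0.001, -0.002]
ft_force: [0.5, 0.4, -0.0]
grip_width: 0.08
[ 0.52106726 -0.16611545  0.16880232] [ 0.91828385  0.39591709 -0.00128289 -0.00167103] [-5.12983113e-01  4.96717470e-01  1.68121128e+00 -2.04801384e-05
  9.67877244e-01 -1.32710604e+00] 0.08002765167720675
[402. 354.]
[504.6 363.6]
[306.6 400.8]
```

View pics/g5.png

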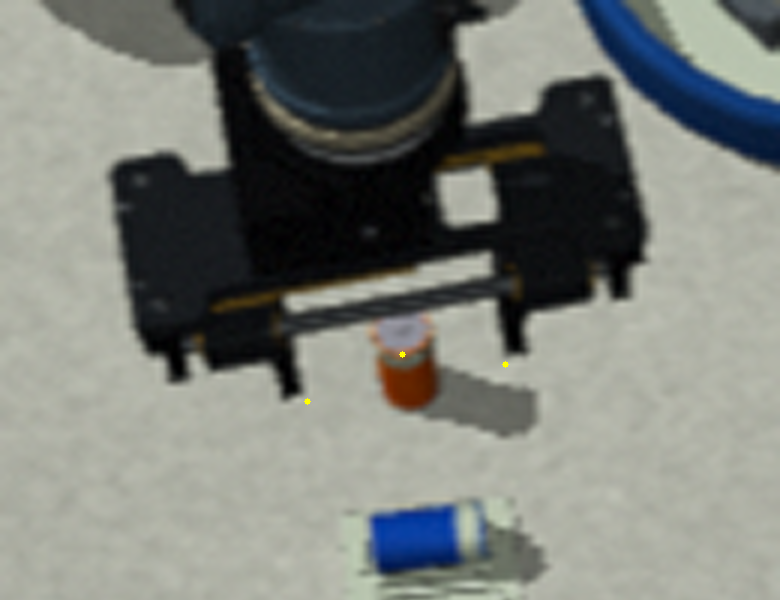

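The fingertips, near edges at (290,397) and (513,352), show some 3-4 px above where the given geometry puts them, as if they stood higher. In this orientation the open fingers come down past the tray's ends, so I'll feel for the desk.

```bash
python3 -m pendant '[[[0,0,30],0],[[0,0,30],0],[[0,0,30],0],[[0,0,25],0],[[0,0,15],0],[[0,0,8],0],[[0,0,0],0],[[0,0,0],0]]' 87;  python3 - <<'E'
from h import *
o=robot.get_obs();print(o['position'],o['ft_force'])
from scipy.spatial.transform import Rotation as Ro
R=Ro.from_quat(o['tool_rot']).as_matrix();p=o['position']
P=lambda c,X:(lambda v:(v/v[2])[:2].round(1))(c['mtx']@(c['R']@X+c['t']))
c=camera('scene'); im=c['pixels'][215:315,205:325].copy();im=cv2.resize(im,(720,600),interpolation=cv2.INTER_CUBIC)
for y in(.0095,-.0095):
  for l in((.0435,y,.022),(-.0435,y,.022)):
    u=(P(c,p+R@np.array(l))-[205,215]+.5)*6; print(u); cv2.circle(im,tuple(int(round(x)) for x in u),3,(0,255,255),-1)
cv2.imwrite('pics/g6.png',im)
E
```

```text
time: 8.05
position: [0.5227, -0.167, 0.0335]
tool_rot: [0.917, 0.399, 0.0, 0.001]
ft_force: [-0.5, 0.5, -0.0]
grip_width: 0.0871
[ 0.52272849 -0.16695832  0.03353892] [-0.49918024  0.47471659 -0.0343203 ]
[476.4 394.2]
[276.  434.4]
[467.4 356.4]
[268.8 396. ]
```

View pics/g6.png

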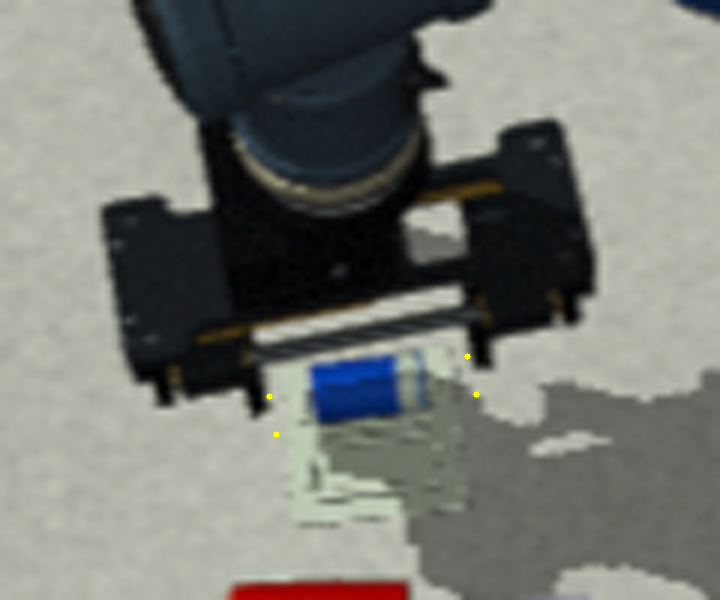

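The cell lies between the fingers. The near fingertip corners at (258,413) and (483,367) are about 4 px (some 20 mm) above the predicted dots. I'll go down to touch.

```bash
python3 -m pendant '[[[0,0,2],0],[[0,0,2],0],[[0,0,2],0],[[0,0,2],0],[[0,0,1],0],[[0,0,0],0]]'; python3 -m pendant '[[[0,0,1],0],[[0,0,1],0],[[0,0,0],0]]'; python3 -m pendant '[[[0,0,1],0],[[0,0,1],0],[[0,0,0],0]]'
```

```text
time: 8.85
position: [0.5221, -0.1666, 0.0237]
tool_rot: [0.917, 0.399, -0.0, -0.0]
ft_force: [0.4, -0.0, -0.3]
grip_width: 0.0872
time: 9.22
position: [0.5221, -0.1666, 0.0218]
tool_rot: [0.917, 0.399, -0.0, -0.0]
ft_force: [-0.6, -0.5, -1.3]
grip_width: 0.0869
time: 9.6
position: [0.5221, -0.1667, 0.0198]
tool_rot: [0.917, 0.399, -0.0, -0.0]
ft_force: [-0.3, -1.0, -0.3]
grip_width: 0.0872
```

No contact at TCP 19.8 mm, so the tips are certainly higher than the 22 mm given. I'll continue down.

```bash
for i in 1; do python3 -m pendant '[[[0,0,1],0],[[0,0,1],0],[[0,0,1],0],[[0,0,0],0]]'; python3 -m pendant '[[[0,0,1],0],[[0,0,1],0],[[0,0,1],0],[[0,0,0],0]]'; python3 -m pendant '[[[0,0,1],0],[[0,0,1],0],[[0,0,0],0]]'; done
```

```text
time: 10.1
position: [0.5221, -0.1666, 0.0167]
tool_rot: [0.917, 0.399, -0.0, -0.0]
ft_force: [0.6, -0.4, 0.3]
grip_width: 0.0876
time: 10.6
position: [0.5221, -0.1666, 0.0137]
tool_rot: [0.917, 0.399, -0.0, -0.0]
ft_force: [0.9, 0.6, -0.6]
grip_width: 0.0869
time: 10.98
position: [0.5221, -0.1667, 0.0117]
tool_rot: [0.917, 0.399, -0.0, -0.0]
ft_force: [-0.4, 0.6, 0.1]
grip_width: 0.087
```

```bash
python3 -m pendant '[[[0,0,1],0],[[0,0,1],0],[[0,0,1],0],[[0,0,0],0]]'; python3 -m pendant '[[[0,0,1],0],[[0,0,1],0],[[0,0,1],0],[[0,0,0],0]]'; python3 -m pendant '[[[0,0,1],0],[[0,0,1],0],[[0,0,0],0]]'
```

```text
time: 11.48
position: [0.5222, -0.1667, 0.0087]
tool_rot: [0.917, 0.399, -0.0, -0.0]
ft_force: [0.5, 0.7, 0.7]
grip_width: 0.0868
time: 11.98
position: [0.5221, -0.1666, 0.0057]
tool_rot: [0.917, 0.399, -0.0, -0.0]
ft_force: [0.4, 0.6, 0.4]
grip_width: 0.0871
time: 12.35
position: [0.5221, -0.1666, 0.0038]
tool_rot: [0.917, 0.399, -0.0, -0.0]
ft_force: [-0.6, -0.6, 0.5]
grip_width: 0.0871
```

```bash
for i in 1; do python3 -m pendant '[[[0,0,1],0],[[0,0,1],0],[[0,0,0],0]]'; python3 -m pendant '[[[0,0,1],0],[[0,0,0],0]]';python3 -m pendant '[[[0,0,1],0],[[0,0,0],0]]'; done | grep -E "pos|force"
```

```text
position: [0.5221, -0.1667, 0.0018]
ft_force: [-0.4, -0.5, 0.5]
position: [0.5222, -0.1667, 0.0008]
ft_force: [0.3, 0.2, 0.3]
position: [0.5222, -0.1667, 0.0007]
ft_force: [-0.8, 0.8, 6.3]
```

Contact at a reported z of 0.0007, so the fingertips stand at the reported TCP height, not 22 mm ahead of it. I'll use tip = reported z − 0.8 mm. Back up, turn back, and grasp.

```bash
python3 -m pendant '[[[0,0,-30],0],[[0,0,-40],0],[[0,0,0],-10.5],[[0,0,0],-10.5],[[0,0,0],-10.5],[[0,0,0],-10.5],[[0,0,0],-10.5],[[0,0,0],-10.5]]' 44; python3 -m pendant '[[[0,0,0],-10.5],[[0,0,0],-10.5],[[0,0,20],0],[[0,0,0],0],[[0,0,0],0]]'
```

```text
time: 14.22
position: [0.522, -0.1666, 0.0698]
tool_rot: [0.571, 0.821, -0.0, -0.0]
ft_force: [-0.8, 0.8, 0.4]
grip_width: 0.0439
time: 14.85
position: [0.5222, -0.1667, 0.0501]
tool_rot: [0.415, 0.91, -0.0, 0.0]
ft_force: [-0.2, 0.3, 0.3]
grip_width: 0.0439
```

```bash
python3 -m pendant '[[[0,0,15],0],[[0,0,12],0],[[0,0,8],0],[[0,0,4],0],[[0,0,2.5],0],[[0,0,0],0],[[0,0,0],0]]'; python3 -m pendant '[[[0,0,0],0],[[0,0,0],0],[[0,0,0],0],[[0,0,0],0],[[0,0,0],0]]' 22 6
```

```text
time: 15.72
position: [0.5224, -0.1668, 0.0086]
tool_rot: [0.415, 0.91, -0.0, 0.0]
ft_force: [-0.0, -0.1, -0.5]
grip_width: 0.0439
time: 16.35
position: [0.5221, -0.1666, 0.0085]
tool_rot: [0.415, 0.91, 0.0, -0.0]
ft_force: [-1.0, 0.1, 2.3]
grip_width: 0.0259
```

Held: the opening is 25.9 mm. Lift, carry to above the cradle and turn.

```bash
python3 -m pendant '[[[0,0,-10],0],[[0,0,-30],0],[[0,0,-40],0],[[0,0,-31],0],[[22,14.5,0],0],[[44,29.5,0],0],[[44,29.5,0],0],[[44,29.5,0],0]]'; python3 -m pendant '[[[44,29.5,0],0],[[44,29.5,0],0],[[21.7,15,0],9.3],[[0,0,0],9.4],[[0,0,0],9.4],[[0,0,0],9.4],[[0,0,0],9.4],[[0,0,0],9.4]]'; python3 -m pendant '[[[0,0,0],0],[[0,0,0],0]]'; python3 - <<'E'
from h import *
im=camera('scene')['pixels'][125:225,285:405]
cv2.imwrite('pics/c1.png',cv2.resize(im,(720,600),interpolation=2))
E
```

```text
time: 17.35
position: [0.4988, 0.0184, 0.1199]
tool_rot: [0.415, 0.91, 0.0, 0.001]
ft_force: [0.3, -0.8, -0.1]
grip_width: 0.026
time: 18.35
position: [0.4828, 0.1485, 0.1198]
tool_rot: [0.797, 0.605, 0.0, 0.0]
ft_force: [-1.2, -0.1, -1.7]
grip_width: 0.026
time: 18.6
position: [0.4828, 0.1484, 0.1196]
tool_rot: [0.794, 0.608, 0.0, 0.0]
ft_force: [1.1, -0.1, -1.3]
grip_width: 0.0258
```

View pics/c1.png

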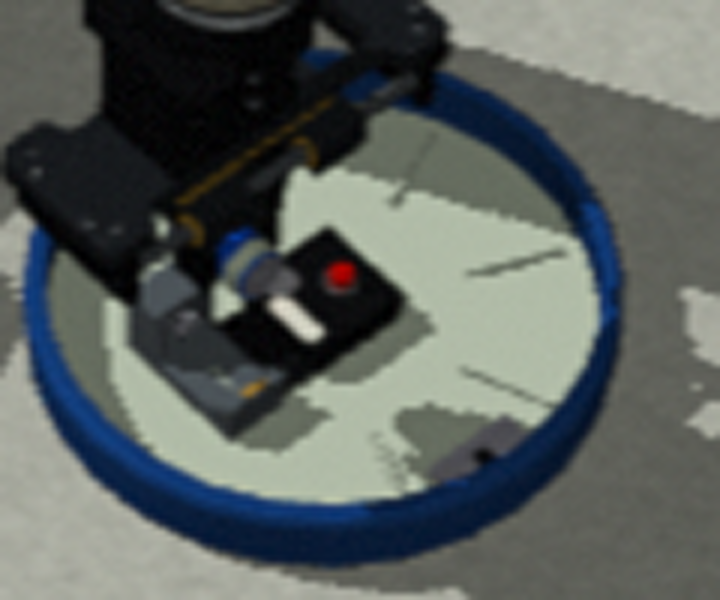

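The cell hangs level above the cradle, plus end (grey face at (272,276)) toward the brass contact at (255,388). Now a check of the lateral and axial offsets from these pixels.

```bash
python3 - <<'E'
from h import *
c=camera('scene'); o=robot.get_obs()
y=np.radians(-15.3);ctr=np.array([.4746,.1507]);R=np.array([[np.cos(y),-np.sin(y)],[np.sin(y),np.cos(y)]])
U=lambda X,Y:np.array([285+X/6-.4,125+Y/6-.4])
for nm,u,z in[('cell plus face',U(275,277),.1263),('brass',U(255,388),.034),('wall outer top near corner (29,-17)',U(232,408),.036),('roof edge near (-23,-17)?',U(200,325),.0545),('plus wall far (29,17)',U(297,365),.036)]:
    print(nm,((onz(c,u,z)[:2]-ctr)@R*1e3).round(1))
print('tcp',((o['position'][:2]-ctr)@R*1e3).round(1))
q=blob(c,(335,162,18,18),(0,160,90),(6,255,255)); print('red',onz(c,cen(q),.041))
# corners expected -> crop pixels
P=lambda X:(lambda v:(v/v[2])[:2])(c['mtx']@(c['R']@X+c['t']))
E
```

```text
cell plus face [35.2  4.7]
brass [24.6  3.8]
wall outer top near corner (29,-17) [ 27.4 -12.7]
roof edge near (-23,-17)? [-7.8 -2.1]
plus wall far (29,17) [28.3 26.3]
tcp [ 8.5 -0. ]
red [0.49822717 0.22122789 0.041     ]
```

```bash
python3 - <<'E'
from h import *
y=np.radians(-15.3);ctr=np.array([.4746,.1507]);R=np.array([[np.cos(y),-np.sin(y)],[np.sin(y),np.cos(y)]])
def pts(c,im,off,k):
    for X,Y,Z in[(25,17,36),(29,17,36),(25,-17,36),(29,-17,36),(29,-17,22),(29,17,22),(-23,17,54.5),(-23,-17,54.5),(-37,-17,54.5),(-37,17,54.5),(-28,38,32),(28,38,32),(28,94,32),(-28,94,32),(4,74,41)]:
        w=np.r_[R@np.array([X,Y])/1e3+ctr,Z/1e3]; v=c['mtx']@(c['R']@w+c['t']); u=((v/v[2])[:2]-off+.5)*k
        cv2.circle(im,tuple(int(round(t)) for t in u),2,(0,255,255) if Y<30 else (0,255,0),-1)
s=camera('scene'); a=cv2.resize(cv2.imread('pics/scene0.png')[152:202,300:350],(400,400),interpolation=2); b=cv2.resize(s['pixels'][152:202,300:350],(400,400),interpolation=2)
pts(s,a,np.array([300,152]),8)
P=lambda x,z:np.r_[R@np.array([x,0])/1e3+ctr,z]
for x in(8.5-25,8.5,8.5+23.2,8.5+25):
    v=s['mtx']@(s['R']@P(x,.1263)+s['t']);u=((v/v[2])[:2]-[300,152]+.5)*8; cv2.circle(b,tuple(int(round(t)) for t in u),3,(0,255,255),-1)
t=camera('top'); T=cv2.resize(cv2.imread('pics/top0.png')[235:285,228:288],(480,400),interpolation=2)[:,:400]
pts(t,T,np.array([228,235]),8)
T=cv2.resize(T,(200,200));
cv2.imwrite('pics/o1.png',np.vstack([np.hstack([a,b])]))
E
```

```text
(no output)
```

View pics/o1.png

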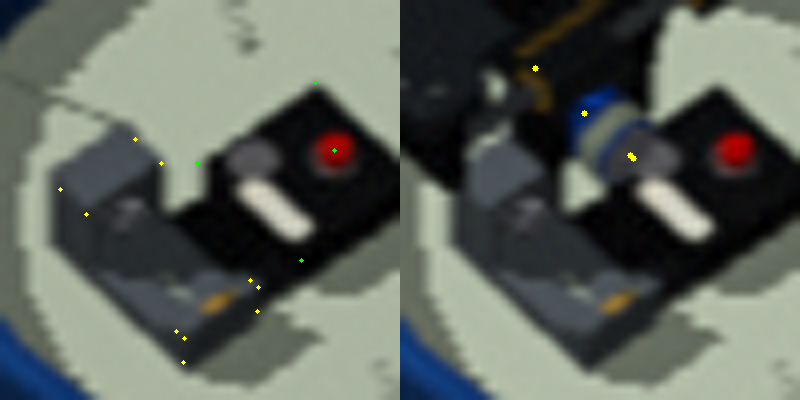

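The overlay (left) matches: predicted roof corner (161,163) and plus-wall corner (258,287) both sit on the visible ones, to about 1 mm. At right the predicted plus end (631,157) lies on the cell's end. Go down to feel for the plus wall.

```bash
python3 -m pendant '[[[0.5,0,20],0],[[0,0,20],0],[[0,0,16],0],[[0,0,10],0],[[0,0,6],0],[[0,0,0],0]]' - 4; python3 -m pendant '[[[0,0,1],0],[[0,0,1],0],[[0,0,1],0],[[0,0,0],0]]'; python3 -m pendant '[[[0,0,1],0],[[0,0,1],0],[[0,0,0],0]]';python3 -m pendant '[[[0,0,1],0],[[0,0,1],0],[[0,0,0],0]]'
```

```text
time: 19.55
position: [0.4829, 0.1489, 0.0472]
tool_rot: [0.795, 0.607, -0.0, -0.0]
ft_force: [-0.1, -0.3, -1.2]
grip_width: 0.0259
time: 20.05
position: [0.4829, 0.1489, 0.0444]
tool_rot: [0.795, 0.607, 0.0, 0.0]
ft_force: [-0.2, 0.5, -0.5]
grip_width: 0.0263
time: 20.42
position: [0.4829, 0.149, 0.0423]
tool_rot: [0.795, 0.607, -0.0, -0.0]
ft_force: [0.1, 0.2, 0.0]
grip_width: 0.0259
time: 20.8
position: [0.4823, 0.149, 0.0403]
tool_rot: [0.795, 0.607, -0.0, -0.0]
ft_force: [-1.8, 0.7, 1.5]
grip_width: 0.0261
```

Contact with the wall at about 0.041, as predicted. Continue down so that the cell tilts in the pads.

```bash
python3 -m pendant '[[[0,0,0.7],0],[[0,0,0.7],0],[[0,0,0.6],0],[[0,0,0],0]]'; python3 -m pendant '[[[0,0,0.7],0],[[0,0,0.7],0],[[0,0,0.6],0],[[0,0,0],0]]'; python3 -m pendant '[[[0,0,0.5],0],[[0,0,0.5],0],[[0,0,0],0]]'; python3 - <<'E'
from h import *
c=camera('scene');im=c['pixels'][135:205,285:365]
cv2.imwrite('pics/t1.png',cv2.resize(im,(640,560),interpolation=2))
E
```

```text
time: 21.3
position: [0.4826, 0.1489, 0.0382]
tool_rot: [0.795, 0.607, -0.0, -0.0]
ft_force: [-2.4, 0.7, 1.2]
grip_width: 0.0261
time: 21.8
position: [0.4827, 0.1489, 0.0362]
tool_rot: [0.795, 0.607, -0.0, -0.0]
ft_force: [-2.2, 0.4, 1.8]
grip_width: 0.026
time: 22.18
position: [0.4828, 0.1489, 0.0353]
tool_rot: [0.795, 0.607, -0.0, -0.0]
ft_force: [-2.7, -0.3, 2.0]
grip_width: 0.0261
```

Tilting goes gently at 2-3 N, by about 19-20° by geometry. I'll firm the grip to hold against the spring, lift 1.5 mm and slide toward the spring.

```bash
python3 -m pendant '[[[0,0,0],0],[[0,0,0],0],[[0,0,-0.8],0],[[0,0,-0.7],0],[[0,0,0],0]]' - 12; python3 -m pendant '[[[0,-0.7,0],0],[[0,-0.7,0],0],[[0,-0.6,0],0],[[0,0,0],0]]'; python3 -m pendant '[[[0,-0.7,0],0],[[0,-0.7,0],0],[[0,-0.6,0],0],[[0,0,0],0]]'
```

```text
time: 22.85
position: [0.4839, 0.1489, 0.037]
tool_rot: [0.795, 0.607, 0.001, 0.001]
ft_force: [0.2, -0.4, -1.2]
grip_width: 0.0258
time: 23.35
position: [0.4812, 0.1495, 0.0369]
tool_rot: [0.795, 0.607, 0.0, 0.0]
ft_force: [-0.7, -0.6, -0.1]
grip_width: 0.0257
time: 23.85
position: [0.4796, 0.15, 0.0369]
tool_rot: [0.795, 0.607, 0.0, 0.0]
ft_force: [1.0, -0.8, -1.1]
grip_width: 0.0259
```

```bash
python3 -m pendant '[[[0,-0.7,0],0],[[0,-0.7,0],0],[[0,-0.6,0],0],[[0,0,0],0]]'; python3 -m pendant '[[[0,-0.7,0],0],[[0,-0.7,0],0],[[0,-0.6,0],0],[[0,0,0],0]]'; python3 -m pendant '[[[0,-0.5,0],0],[[0,-0.5,0],0],[[0,0,0],0]]'
```

```text
time: 24.35
position: [0.4778, 0.1505, 0.037]
tool_rot: [0.795, 0.607, 0.001, 0.0]
ft_force: [3.6, -2.1, -1.4]
grip_width: 0.0258
time: 24.85
position: [0.4761, 0.151, 0.037]
tool_rot: [0.795, 0.607, 0.001, 0.001]
ft_force: [4.7, -3.8, -0.4]
grip_width: 0.0255
time: 25.22
position: [0.4756, 0.1512, 0.0371]
tool_rot: [0.795, 0.607, 0.001, 0.001]
ft_force: [5.1, -2.8, -0.8]
grip_width: 0.026
```

Spring force is 5.6 N along the axis, with about −1.5 N sideways, so I'll ease 0.6 mm to −y and push a little further.

```bash
python3 -m pendant '[[[-0.3,0,0],0],[[-0.3,0,0],0],[[0,0,0],0],[[0,0,0],0]]'; python3 -m pendant '[[[0,-0.4,0],0],[[0,-0.4,0],0],[[0,0,0],0],[[0,0,0],0]]'; python3 -m pendant '[[[0,0,0],0]]'
```

```text
time: 25.72
position: [0.4757, 0.1509, 0.0371]
tool_rot: [0.795, 0.607, 0.002, 0.001]
ft_force: [5.5, -1.7, -1.5]
grip_width: 0.0258
time: 26.22
position: [0.4752, 0.1511, 0.0371]
tool_rot: [0.795, 0.607, 0.002, 0.001]
ft_force: [6.0, -1.4, -0.8]
grip_width: 0.0257
time: 26.35
position: [0.4753, 0.1511, 0.0372]
tool_rot: [0.795, 0.607, 0.002, 0.001]
ft_force: [5.0, -1.8, -1.3]
grip_width: 0.0252
```

Sideways force is gone and the axial force is about 5.7 N. I'll push about 0.7 mm more (staying under solid), then begin lowering.

```bash
python3 -m pendant '[[[0,-0.4,0],0],[[0,-0.3,0],0],[[0,0,0],0],[[0,0,0],0]]'; python3 -m pendant '[[[0,0,0.5],0],[[0,0,0.5],0],[[0,0,0],0],[[0,0,0],0]]'; python3 -m pendant '[[[0,0,0.5],0],[[0,0,0.5],0],[[0,0,0],0],[[0,0,0],0]]' - 9
```

```text
time: 26.85
position: [0.4749, 0.1512, 0.0372]
tool_rot: [0.795, 0.607, 0.002, 0.001]
ft_force: [6.5, -2.2, -1.2]
grip_width: 0.0258
time: 27.35
position: [0.4751, 0.1512, 0.0366]
tool_rot: [0.795, 0.607, 0.002, 0.001]
ft_force: [5.5, -2.0, 2.8]
grip_width: 0.0259
time: 27.85
position: [0.4751, 0.1512, 0.0357]
tool_rot: [0.795, 0.607, 0.002, 0.001]
ft_force: [5.1, -3.0, 2.3]
grip_width: 0.026
```

```bash
python3 -m pendant '[[[0,0,0.5],0],[[0,0,0.5],0],[[0,0,0],0],[[0,0,0],0]]'; python3 -m pendant '[[[0,0,0.5],0],[[0,0,0.5],0],[[0,0,0],0],[[0,0,0],0]]'; python3 - <<'E'
from h import *
c=camera('scene');cv2.imwrite('pics/t2.png',cv2.resize(c['pixels'][140:200,295:355],(600,600),interpolation=2))
a=cv2.imread('pics/t1.png')
q=blob(c,(305,150,45,45),(105,120,40),(128,255,255));print(cen(q),cv2.minAreaRect(q.astype(np.float32)))
E
```

```text
time: 28.35
position: [0.475, 0.1512, 0.0346]
tool_rot: [0.795, 0.607, 0.002, 0.001]
ft_force: [5.5, -2.1, 2.0]
grip_width: 0.0258
time: 28.85
position: [0.4748, 0.1512, 0.0336]
tool_rot: [0.795, 0.607, 0.002, 0.001]
ft_force: [5.0, -1.7, 1.8]
grip_width: 0.026
[319.14149306 183.56901042] ((319.1625061035156, 183.5749969482422), (0.6719839572906494, 1.9368948936462402), 18.43494987487793)
```

The force stays near 2-3 N while the grip descends. That matches pivoting on the cradle floor with the plus corner now behind the wall. Ease the grip and carry on down.

```bash
python3 -m pendant '[[[0,0,0.5],0],[[0,0,0.5],0],[[0,0,0],0],[[0,0,0],0]]' - 6; python3 -m pendant '[[[0,0,0.5],0],[[0,0,0.5],0],[[0,0,0],0],[[0,0,0],0]]'; python3 -m pendant '[[[0,0,0.5],0],[[0,0,0.5],0],[[0,0,0],0],[[0,0,0],0]]';python3 -m pendant '[[[0,0,0.5],0],[[0,0,0.5],0],[[0,0,0],0],[[0,0,0],0]]'
```

```text
time: 29.4
position: [0.4746, 0.1513, 0.0324]
tool_rot: [0.795, 0.607, 0.002, 0.001]
ft_force: [5.3, -1.7, 1.9]
grip_width: 0.0259
time: 29.9
position: [0.4743, 0.1513, 0.0313]
tool_rot: [0.795, 0.607, 0.002, 0.001]
ft_force: [4.9, -2.2, 0.8]
grip_width: 0.0259
time: 30.4
position: [0.4741, 0.1514, 0.0303]
tool_rot: [0.795, 0.607, 0.001, 0.001]
ft_force: [5.6, -0.3, -0.3]
grip_width: 0.0256
time: 30.9
position: [0.4738, 0.1514, 0.0292]
tool_rot: [0.795, 0.607, 0.001, 0.001]
ft_force: [5.4, -0.2, 1.1]
grip_width: 0.026
```

```bash
python3 -m pendant '[[[0,0,0.5],0],[[0,0,0],0],[[0,0,0],0]]'; python3 -m pendant '[[[0,0,0.5],0],[[0,0,0],0],[[0,0,0],0]]'; python3 - <<'E'
from h import *
c=camera('scene');cv2.imwrite('pics/t3.png',cv2.resize(c['pixels'][145:205,295:365],(700,600),interpolation=2))
E
```

```text
time: 31.28
position: [0.4732, 0.1514, 0.0285]
tool_rot: [0.795, 0.607, 0.001, 0.0]
ft_force: [4.4, 0.7, 1.3]
grip_width: 0.0258
time: 31.65
position: [0.4729, 0.1514, 0.0279]
tool_rot: [0.795, 0.607, 0.0, 0.0]
ft_force: [4.2, 0.6, 1.5]
grip_width: 0.0257
```

View pics/t3.png

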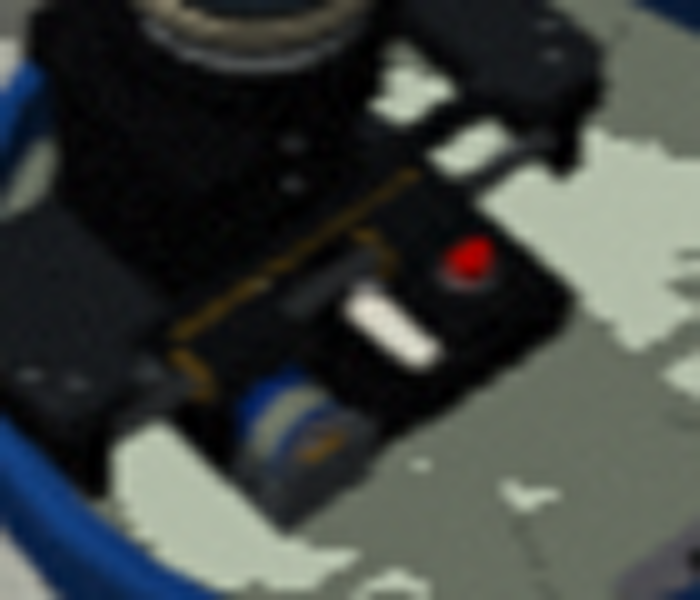

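The picture shows the cell's white band (280,430) and plus end behind the brass contact (320,440), low in the cradle. Open just a little and lift away.

```bash
python3 -m pendant '[[[0,0,0],0],[[0,0,0],0],[[0,0,0],0],[[0,0,-5],0],[[0,0,-15],0],[[0,0,-25],0],[[0,0,0],0]]' 35; python3 -m pendant '[[[0,0,0],0],[[0,0,0],0],[[0,0,0],0],[[0,0,0],0],[[0,0,0],0]]' 0 20; python3 - <<'E'
from h import *
y=np.radians(-15.3);ctr=np.array([.4746,.1507]);R=np.array([[np.cos(y),-np.sin(y)],[np.sin(y),np.cos(y)]])
print((robot.get_obs()['position'][:2]-ctr)@R)
c=camera('scene');q=blob(c,(335,162,18,18),(0,160,90),(6,255,255)); print('red',onz(c,cen(q),.041))
q=blob(c,(300,165,45,35),(105,120,40),(128,255,255));print([np.round((onz(c,u,.0351)[:2]-ctr)@R*1e3,1).tolist() for u in (q.min(0),cen(q),q.max(0))])
E
```

```text
time: 32.58
position: [0.4741, 0.1513, 0.0751]
tool_rot: [0.795, 0.607, 0.002, 0.001]
ft_force: [-0.5, 0.2, 0.7]
grip_width: 0.035
time: 33.2
position: [0.4725, 0.1511, 0.0726]
tool_rot: [0.795, 0.607, -0.0, -0.0]
ft_force: [0.0, -0.7, 0.5]
grip_width: 0.0013
[-0.00215408 -0.00015186]
red [0.49820965 0.22128655 0.041     ]
[[-40.0, 0.9], [-12.0, -0.5], [20.2, 0.5]]
```

The clock's red button is where it was and the cell is laterally centred. Now I'll feel the cell's top near the plus end with closed fingertips; home means contact at a reported z of about 0.049.

```bash
python3 -m pendant '[[[0,6,0],0],[[0,6,0],0],[[0,0,10],0],[[0,0,8],0],[[0,0,3],0],[[0,0,0],0],[[0,0,0],0]]'; for i in 1; do python3 -m pendant '[[[0,0,0.7],0],[[0,0,0],0]]'; python3 -m pendant '[[[0,0,0.7],0],[[0,0,0],0]]'; python3 -m pendant '[[[0,0,0.7],0],[[0,0,0],0]]'; python3 -m pendant '[[[0,0,0.7],0],[[0,0,0],0]]'; done | grep -E "pos|force"
```

```text
time: 34.12
position: [0.4842, 0.148, 0.0519]
tool_rot: [0.795, 0.607, 0.0, 0.0]
ft_force: [-0.3, 0.3, -0.1]
grip_width: 0.0007
position: [0.4842, 0.148, 0.0513]
ft_force: [0.2, 0.5, -0.3]
position: [0.4842, 0.148, 0.0505]
ft_force: [0.1, 0.6, -0.9]
position: [0.4843, 0.148, 0.0499]
ft_force: [0.2, -0.5, 1.7]
position: [0.4844, 0.148, 0.0493]
ft_force: [0.5, -0.5, 4.2]
```

Contact at about 0.050 and it gives under the press, so the plus end was ~1 mm high. Press on gently.

```bash
(python3 -m pendant '[[[0,0,0.5],0],[[0,0,0],0]]'; python3 -m pendant '[[[0,0,0.5],0],[[0,0,0],0]]';python3 -m pendant '[[[0,0,0.4],0],[[0,0,0],0]]') | grep -E "pos|force"
```

```text
position: [0.4845, 0.148, 0.0489]
ft_force: [-0.0, -0.1, 6.0]
position: [0.4844, 0.148, 0.0487]
ft_force: [-0.5, -0.1, 8.7]
position: [0.4844, 0.148, 0.0486]
ft_force: [-2.0, 0.6, 12.2]
```

Stiff at 0.0486, which is home height. Lift and touch again lightly, first at the plus end, then toward the minus end.

```bash
(python3 -m pendant '[[[0,0,-2],0],[[0,0,-2],0],[[0,0,0],0],[[0,0,1.3],0],[[0,0,0],0],[[0,0,0],0]]'; python3 -m pendant '[[[0,0,0.5],0],[[0,0,0],0]]';python3 -m pendant '[[[0,0,0.5],0],[[0,0,0],0]]';python3 -m pendant '[[[0,0,0.5],0],[[0,0,0],0]]'; python3 -m pendant '[[[0,0,-3],0],[[0,-6,0],0],[[0,-6,0],0],[[0,-6,0],0],[[0,0,1.5],0],[[0,0,0],0],[[0,0,0],0]]';python3 -m pendant '[[[0,0,0.5],0],[[0,0,0],0]]';python3 -m pendant '[[[0,0,0.5],0],[[0,0,0],0]]';python3 -m pendant '[[[0,0,0.5],0],[[0,0,0],0]]') | grep -E "pos|force"
```

```text
position: [0.4841, 0.148, 0.0502]
ft_force: [-0.7, 0.2, -0.1]
position: [0.4842, 0.148, 0.0498]
ft_force: [0.6, 0.8, 0.5]
position: [0.4841, 0.148, 0.0493]
ft_force: [-0.2, 0.3, 0.3]
position: [0.4842, 0.148, 0.0489]
ft_force: [0.7, 0.3, 1.1]
position: [0.4672, 0.1527, 0.0503]
ft_force: [0.4, -0.0, -0.0]
position: [0.4669, 0.1527, 0.0498]
ft_force: [-0.8, -0.2, -0.1]
position: [0.4668, 0.1527, 0.0493]
ft_force: [-0.4, 0.5, 1.0]
position: [0.4668, 0.1527, 0.049]
ft_force: [-0.8, -0.5, 2.0]
```

Both ends are met at 0.049, so the cell is level and home. Now the reset button: lift, move over it, and press.

```bash
(python3 -m pendant '[[[0,0,-20],0],[[37,6,0],0],[[37.3,6.3,0],0],[[0,0,0],0],[[0,0,12],0],[[0,0,12],0],[[0,0,0],0],[[0,0,0],0]]'; python3 -m pendant '[[[0,0,1],0],[[0,0,1],0],[[0,0,0],0]]'; python3 -m pendant '[[[0,0,1],0],[[0,0,1],0],[[0,0,0],0]]';python3 -m pendant '[[[0,0,1],0],[[0,0,0],0]]') | grep -E "time|pos|force"
```

```text
time: 40.0
position: [0.498, 0.2206, 0.0445]
ft_force: [0.3, 0.2, 0.2]
time: 40.38
position: [0.4983, 0.2212, 0.043]
ft_force: [-0.2, -0.3, -0.0]
time: 40.75
position: [0.4984, 0.2212, 0.041]
ft_force: [-0.2, -0.0, 2.2]
time: 41.0
position: [0.4984, 0.2212, 0.0399]
ft_force: [-0.8, 0.4, 2.9]
```

```bash
(python3 -m pendant '[[[0,0,1],0],[[0,0,0],0]]'; python3 -m pendant '[[[0,0,1],0],[[0,0,0],0]]'; python3 -m pendant '[[[0,0,0.7],0],[[0,0,0],0],[[0,0,0],0]]') | grep -E "time|pos|force"
```

```text
time: 41.25
position: [0.4984, 0.2212, 0.0389]
ft_force: [-0.4, 0.1, 2.3]
time: 41.5
position: [0.4984, 0.2212, 0.0379]
ft_force: [-0.8, -0.4, 4.1]
time: 41.88
position: [0.4984, 0.2212, 0.0376]
ft_force: [-1.3, -0.2, 7.2]
```

The force jumps to 7.2 N and motion stops at 0.0376: right down. Let go, rise clear and check.

```bash
python3 -m pendant '[[[0,0,0],0],[[0,0,-4],0],[[0,0,-20],0],[[0,0,-50],0],[[0,0,-50],0],[[0,0,-20],0],[[0,0,0],0],[[0,0,0],0]]' | grep -E "time|pos|force"; python3 -m pendant '[[[60,0,0],0],[[60,0,0],0],[[60,0,0],0],[[0,0,0],0],[[0,0,0],0]]' | grep -E "time|pos|force"; python3 - <<'E'
from h import *
y=np.radians(-15.3);ctr=np.array([.4746,.1507]);R=np.array([[np.cos(y),-np.sin(y)],[np.sin(y),np.cos(y)]])
c=camera('scene');t=camera('top')
q=blob(c,(335,160,20,20),(0,160,90),(6,255,255)); print('red',onz(c,cen(q),.041),cen(q))
q=blob(c,(300,160,45,40),(105,120,40),(128,255,255));print(cv2.contourArea(q.astype(np.float32)),[np.round((onz(c,u,z)[:2]-ctr)@R*1e3,1).tolist() for u,z in ((cen(q),.0351),(cen(q),.042))])
d=cv2.absdiff(c['pixels'],cv2.imread('pics/scene0.png')).max(2)
for nm,(x,yy,w,h) in dict(old=(252,237,22,25),screw=(238,308,75,17),tape=(108,328,48,45),carton=(185,360,60,60),mouse=(310,325,50,48),bottle=(418,160,35,55),mug=(410,100,36,40)).items(): print(nm,(d[yy:yy+h,x:x+w]>40).mean().round(3),end=' ')
cv2.imwrite('pics/end.png',cv2.resize(c['pixels'][140:210,290:370],(640,560),interpolation=2))
E
```

```text
time: 42.88
position: [0.4972, 0.2208, 0.1799]
ft_force: [-1.3, 0.3, 0.3]
time: 43.5
position: [0.5443, 0.3938, 0.1787]
ft_force: [0.2, -1.0, -0.1]
red [0.49812831 0.22128329 0.041     ] [341.28821575 170.16050613]
104.6640625 [[-12.4, 0.5], [-8.4, -2.8]]
old 0.0 screw 0.0 tape 0.0 carton 0.0 mouse 0.0 bottle 0.056 mug 0.261
```

```bash
python3 -c "
from rig import order;print(order.hand_in())"
```

```text
the job is handed in; nothing more can be done
None
```

The fresh cell is in the cradle and the reset button has been pressed right down and let go. The job was handed in at about 43.6 s on the robot's clock; the interface gives no verdict.

**How it went**
- **First grasp:** it closed on nothing. Touching the desk showed that the fingertips stand at the reported TCP height, not 22 mm ahead of it. I corrected for this and the second grasp held.
- **Fitting the cell:** I tilted it about 20° (from geometry) by lowering its plus end onto the contact wall with a light grip. I then slid the minus end under the roof against the spring, up to about 6.5 N, and lowered it at 2–3 N vertical.
- **Seating:** after release the plus end was about 1 mm high, so I pressed it down with closed fingertips. It was already stiff at 8.7 N, and I went on to 12 N.
- **Reset button:** it gave at 2–4 N over about 4 mm, then stopped hard at 7 N.

**Last checks**
- **Cell:** light touches met it at the same height at both ends (reported 0.049 m), which is the home height.
- **Clock and button:** the red button's centre in the final picture is within 0.02 px of the start, so the clock has not moved. One overhead-type view hardly shows height, so the spring-back is not separately proven.
- **Other things:** the picture areas around the old cell, screwdriver, tape, carton and mouse are unchanged. Those around the bottle and mug differ (6 % and 26 % of pixels). I put that down to the arm and its shadow, as I went near neither, but did not confirm it.
- **Not seen:** the viewer's limit of 12 pictures was used up, so I checked the final frame only by numbers.

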